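# Draw a stage carriage into line with a tapered drift

## Robot

A 6-joint arm with a two-finger parallel gripper is mounted at the origin on a cart in front of the work surface, level with it; the furniture and walls round the work are solid. World frame = base frame: x ahead of the robot, y to its left, z up, the work surface at z = 0. Lengths are in m, angles in rad, forces in N, time in s.
With the tool pointing down it reaches from about 0.325 to 0.775 m from the base axis. Payload 5.5 kg.
Tool frame: the origin (TCP) lies at the very end of the fingers, on their centre line; the grasp point (between the pads) lies 19 mm behind it; z points along the fingers, y is the line along which they close (so a half turn about z gives the same grasp; the last joint's range is limited). The gripper opens to 85 mm and grips with 20 to 120 N. Pads are 22 mm wide; open, the fingers measure 114 mm over their backs; the gripper's body (76 mm by 85 mm) begins 54 mm behind the grasp point. The pads swing forward as they close: fully open they stand 13 mm farther back than shut.
Start: joints at [1.148, 0.091, 1.231, -0, 1.82, -0.057], TCP at [0.215, 0.56, 0.231] pointing down, gripper open.
Joint ranges: [-2.87, 2.87], [-0.86, 2.18], [0.17, 2.46], [-1.51, 4.65], [0.06, 2.69], [-2.65, 2.65]. Speed limits (rad/s): [2.57, 2.57, 3.01, 3.14, 3.14, 3.14].

## Interface

Orientations are given as a rotation vector (axis times angle).
In Python, from rig import env, cams gives the robot as it stands (env), with the cameras (cams).
- The arm moves only by the tool shift_gripper, called as name(argument=value, ...), one argument or row to a line, values as JSON. Schema: {"type":"object","properties":{"steps":{"type":"array","items":{"type":"array","items":{"type":"number"},"minItems":7,"maxItems":7},"minItems":1,"maxItems":20},"squeeze":{"type":"number"},"only":{"type":"string"},"quiet":{"type":"boolean"},"lines":{"type":"string"}},"required":["steps"],"additionalProperties":false}. steps is a list of rows, 1 to 20 of them, each of 7 numbers: a rotation vector rx, ry, rz in normalised numbers (1 is 45 degrees), then dx, dy, dz in normalised numbers (1 is 1 m), then the opening from 0.0 (shut) to 1.0 (fully open); each row is the pose to reach, as a shift and turn from the pose commanded when the call began, along the tool's axes at that moment; what a row does not reach only later rows make up. A row lasts 1/8 s, in which the tool goes at most 0.0625 m and 0.188 rad, less where a joint would pass 70% of its speed; a pose out of reach is approached as far as the arm can. The fingers move at their own pace and stop on an object; squeeze is the grip in N (left out, the last holds). Time passes only in rows, so rows that do not move let the fingers close. The tool returns the time, the measured TCP pose, the force, the opening and the grip force at its end. only (a regular expression) keeps the lines of the reply that match it, lines (a string "A,B") keeps lines A to B, and quiet returns only ok. A shift or turn number past 1, either way, is cut back to 1. Input that does not fit is refused with a message, and nothing moves.
- env.read_state(): the state, without advancing time (a new reading comes with each control period).
- cams.get_image(name): name is "scene" or "top" or "wrist"; returns a dict with "img" (480x640x3 uint8, blue, green, red), "fx", "fy", "cx", "cy" (pixels), "view" (4x4, takes a point from world to camera coordinates). Camera axes: x right, y up, looking along -z (the intrinsics and any distortion apply to the point x, -y, -z); pixel columns grow to the right and rows downward; lengths in m; the calibration is good to about 2 mm. A picture is of the moment at which its call begins. There is no depth.
- env.job_done(): hands the job in; it is judged then, once.
The state is a dict: "time_s": time; "joint_positions": joint angles; "qd": joint speeds; "tau": joint torques, N m; "ee_pos": TCP position; "tcp_rot": TCP orientation; "wrist_force": force on the tool from outside, world axes, zero at the start; "moment": the same for the moment, N m; "width": opening from 0.0 (shut) to 1.0 (fully open); "grip_force": force on a finger pad.
Only numpy, scipy, OpenCV 4.12 (cv2) and the standard library are available. Lean on these libraries where they do the work, as an engineer would, in place of code of your own. Each camera call takes 0.05 s, during which the arm holds its last target. There are 200 camera calls.

## Task

The hole in the sliding carriage plate of the bench stage is out of line with the hole in the base under it. Take the tapered drift out of the tool rack, put its tip down through both holes and press it in upright until its collar sits flush on the carriage, so that the drift itself (not a push by hand) draws the carriage into line. Leave the drift standing there, let go, and leave the blunt pin in the rack.

Things in the scene. Friction and masses are not known exactly. Their poses are not given: they have to be found in the camera images.
- drift: Tapered steel drift, 132 mm, 0.3 kg, hanging upright by its collar in one of two holes of an aluminium tool rack (top face 85 mm high, 62 x 200 mm). Origin: its tip, 16 mm above the worktop; z up its axis. From the tip: cone 8 to 36 mm across over 45 mm, 36 mm shank to 69, collar 54 mm across to 77, slim dark round grip rod 28 mm across to 132 mm (grip it 105 mm above the tip).
- blunt_pin: Bystander in the rack's other hole, 110 mm from the drift along the rack (which hole holds which varies): straight blunt pin, 36 mm across to its flat end, so it cannot enter holes out of line. Same collar, but a wide mushroom knob (44 mm across, top 107 mm above the lower end) in place of a slim rod. Origin: centre of its lower end, z up.
- base_hole (a point): Centre of the 40 mm round hole in the fixed base of the aluminium bench stage (110 x 170 mm), on the base plate's upper face, 70 mm above the worktop, under the carriage; z up, y along the stage's long side. Open below to the worktop. A 0.3 m tall bath stands at y below 0: cross above it. The 36 mm shank has 2 mm to spare all round. With the drift home its tip is 60 mm below this point.
- carriage_hole (a point): Centre of the 40 mm round hole in the steel carriage plate (86 x 110 mm, 8 mm thick), on its upper face, 9 mm above base_hole. The carriage slides 16 mm either way along the stage's y with about 4 N friction. At the start this hole is 10 to 13 mm to the +y side of base_hole; a tip lowered centred over base_hole still clears its edge. Pressing home takes about 5 to 10 N.

How it is judged:
By the outcome, as a careful person would: the job done as asked, in the order asked, and still so for the second after the job is handed in, with the robot touching nothing.
It also fails if it takes over 48 s, if anything falls off the work surface, if the arm or the gripper's body presses on something with over 40 N, if the wrist force passes 120 N, or if a joint passes its speed limit or range.

## Working session

There is one attempt and no reset: what is moved stays moved. The work goes in short steps, Python scripts to look and compute and a tool call to move; the robot and the scene stay as the last step left them, time stands still between calls to the robot, and variables do not carry over. Pictures are saved under pics/ and viewed, at most 10 in all, crops included, and the job is handed in when it is done.

```bash
ls; mkdir -p pics; python3 - <<'E'
from rig import env, cams
import cv2,numpy as np
s=env.read_state();print(s['time_s'],s['ee_pos'],s['tcp_rot'],s['width'])
for n in("scene","top"):
    d=cams.get_image(n);cv2.imwrite(f"pics/{n}0.png",d["img"]);print(n,d["fx"],d["fy"],d["cx"],d["cy"],[k for k in d if k!="img"]);print(np.round(d["view"],4))
E
```

```text
pics
rig.py
0.0 [0.21452145 0.5600502  0.23014094] [-5.71371225e-01 -3.08873321e+00  2.94478684e-03] 1.0030955977574598
scene 488.539277245982 488.539277245982 325.0852224949625 237.42671335262963 ['fx', 'fy', 'cx', 'cy', 'view']
[[ 0.779  -0.6269  0.0053 -0.2656]
 [ 0.3886  0.4895  0.7806 -0.3749]
 [-0.492  -0.6061  0.625  -0.4994]
 [ 0.      0.      0.      1.    ]]
top 511.51191102020493 511.51191102020493 324.8259566883577 239.2616961043849 ['fx', 'fy', 'cx', 'cy', 'view']
[[-0.0131 -0.9999  0.0024  0.2412]
 [ 0.9927 -0.0127  0.12   -0.5138]
 [-0.1199  0.0039  0.9928 -0.889 ]
 [ 0.      0.      0.      1.    ]]
```

View pics/scene0.png

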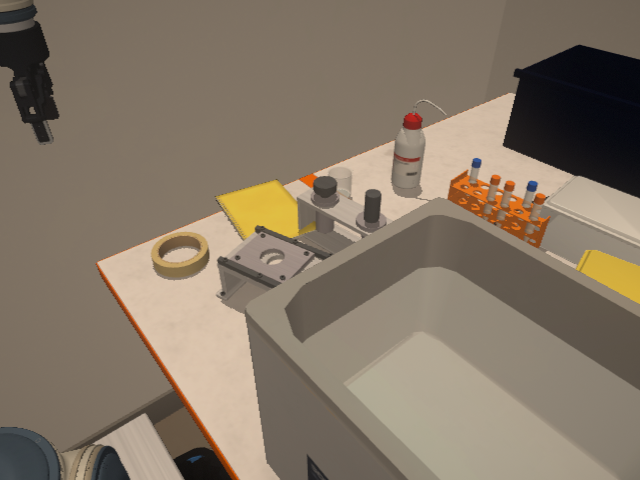

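View pics/top0.png

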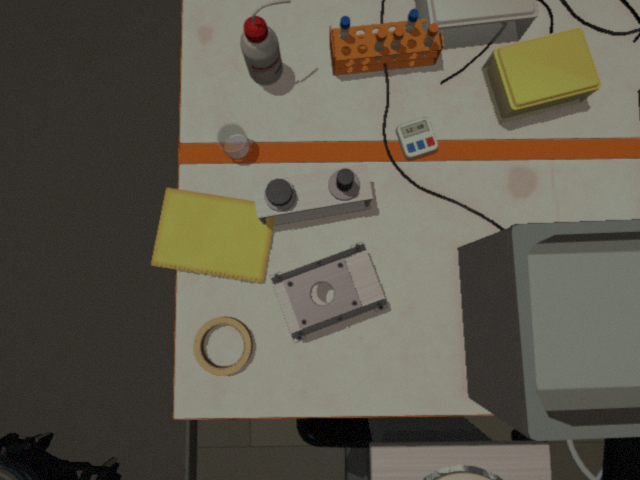

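Scene: the slim rod (drift) is at (372,207) and the mushroom knob (pin) at (325,187). Top view: drift at (346,180), pin at (280,194), stage hole at (322,292) with the carriage pushed to the left. I'll enlarge this area for precise measurement.

```bash
python3 - <<'E'
import cv2
a=cv2.imread("pics/top0.png")[160:350,250:400]
b=cv2.imread("pics/scene0.png")[170:320,210:400]
cv2.imwrite("pics/c1.png",cv2.convertScaleAbs(cv2.resize(a[75:],None,fx=5,fy=5,interpolation=cv2.INTER_CUBIC),alpha=1.3))
cv2.imwrite("pics/c2.png",cv2.convertScaleAbs(cv2.resize(b,None,fx=4,fy=4,interpolation=cv2.INTER_CUBIC),alpha=1.3))
E
```

```text
(no output)
```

View pics/c1.png

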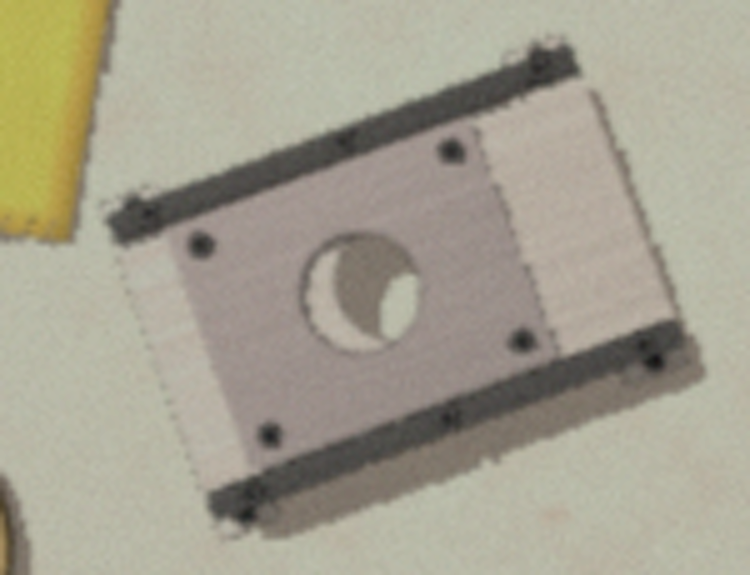

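View pics/c2.png

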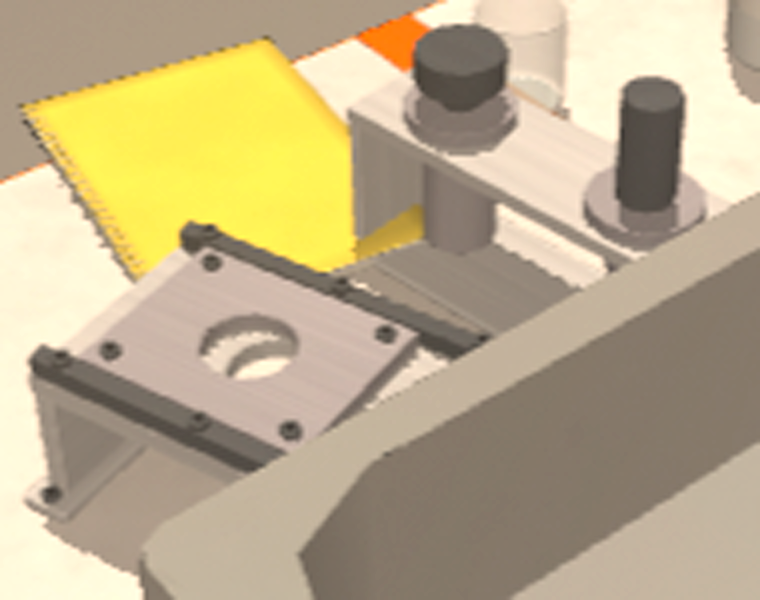

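Crop 1 shows four carriage screws at (202,244), (452,150), (522,341) and (270,434), with the carriage hole at about (361,291). The base hole edge runs from (335,248) to (380,340). Crop 2 shows the carriage hole at (249,347) and the drift rod top at (653,94).

```bash
cat > h.py <<'E'
import numpy as np,cv2
def ray(d,uv,z):
    V=np.array(d["view"]);R=V[:3,:3];c=-R.T@V[:3,3]
    v=R.T@np.array([(uv[0]-d["cx"])/d["fx"],-(uv[1]-d["cy"])/d["fy"],-1.])
    return c+v*(z-c[2])/v[2]
def proj(d,p):
    V=np.array(d["view"]);q=V[:3,:3]@p+V[:3,3]
    return np.array([d["cx"]+d["fx"]*q[0]/-q[2],d["cy"]+d["fy"]*q[1]/q[2]])
E
python3 - <<'E'
from rig import env, cams
from h import *
np.set_printoptions(precision=4,suppress=True)
T=cams.get_image("top");S=cams.get_image("scene")
t=lambda u,v:(250+(u+.5)/5-.5,235+(v+.5)/5-.5)
s=lambda u,v:(210+(u+.5)/4-.5,170+(v+.5)/4-.5)
P=[ray(T,t(*p),.079) for p in[(202,244),(452,150),(522,341),(270,434)]]
print("T screws",np.mean(P,0),[np.linalg.norm(P[i]-P[i-1]) for i in range(4)],"hole",ray(T,t(361,291),.079))
P2=[ray(S,s(*p),.079) for p in[(212,262),(386,333),(290,430),(110,350)]]
print("S screws",np.mean(P2,0),"hole",ray(S,s(249,347),.079))
ax=(P[0]-P[1])+(P[3]-P[2]);R=[ray(T,t(*p),.084) for p in[(148,213),(541,62),(655,358),(245,512)]]
ax2=(R[0]-R[1])+(R[3]-R[2]);print("yaw of y axis",[np.degrees(np.arctan2(a[1],a[0])) for a in(ax,ax2)],"rails",np.mean(R,0))
M=[ray(T,t(*p),.084) for p in[(347,138),(450,416)]];print("midscrews",np.mean(M,0))
a=ax2[:2]/np.linalg.norm(ax2[:2])
print("offset along axis",(np.mean(P,0)-np.mean(R,0))[:2]@a,(np.mean(P,0)-np.mean(M,0))[:2]@a)
# rod mask
for n,d,box in(("T",T,(325,160,372,200)),("S",S,(355,180,390,228))):
    x0,y0,x1,y1=box;g=d["img"][y0:y1,x0:x1].max(2);m=(g<75).astype(np.uint8)
    k,l,st,c=cv2.connectedComponentsWithStats(m);i=1+st[1:,4].argmax();ys,xs=np.where(l==i)
    print(n,st[i]+[x0,y0,0,0,0],c[i]+[x0,y0])
print("rod S top",ray(S,s(653,94),.148))
q=ray(S,s(653,94),.148);print("proj in T top/bottom",proj(T,q),proj(T,q-[0,0,.055]))
E
```

```text
T screws [0.4202 0.2407 0.079 ] [np.float64(0.06739442351414261), np.float64(0.09013253211737453), np.float64(0.06825486573216635), np.float64(0.08985128473496753)] hole [0.4205 0.241  0.079 ]
S screws [0.4239 0.244  0.079 ] hole [0.422  0.2411 0.079 ]
yaw of y axis [np.float64(109.58826073607541), np.float64(109.94696964414341)] rails [0.4222 0.2287 0.084 ]
midscrews [0.4252 0.2284 0.084 ]
offset along axis 0.012047195590188938 0.013255468520365635
T [336 169  23  29 442] [346.6425 182.491 ]
S [364 195  16  28 363] [371.5289 209.2893]
rod S top [0.6062 0.2018 0.148 ]
proj in T top/bottom [344.7969 174.4413] [343.4648 182.4022]
```

shift_gripper(
  steps=[
    [0, 0, 0, -0.05, -0.02, -0.05, 1],
    [0, 0, 0, -0.1, -0.04, -0.1, 1],
    [0, 0, 0, -0.15, -0.06, -0.1, 1],
    [0, 0, 0, -0.2, -0.08, -0.1, 1],
    [0, 0, 0, -0.25, -0.1, -0.1, 1],
    [0, 0, 0, -0.3, -0.12, -0.1, 1],
    [0, 0, 0, -0.35, -0.14, -0.1, 1],
    [0, 0, 0, -0.4, -0.16, -0.1, 1],
    [0, 0, 0, -0.45, -0.18, -0.1, 1],
    [0, 0, 0, -0.49, -0.196, -0.1, 1],
    [0, 0, 0, -0.49, -0.196, -0.1, 1],
    [0, 0, 0, -0.49, -0.196, -0.1, 1],
  ],
  squeeze=40,
)

```text
time_s: 1.7
ee_pos: [0.6018, 0.2023, 0.331]
tcp_rot: [-0.571, -3.088, -0.0]
wrist_force: [0.7, 0.3, 0.1]
width: 1.002
grip_force: 0.0
```

```bash
python3 - <<'E'
from rig import env, cams
from h import *
d=cams.get_image("wrist");cv2.imwrite("pics/w1.png",d["img"]);s=env.read_state();print(s['ee_pos'],s['tcp_rot'],s['time_s'])
print(proj(d,np.array([.606,.202,.148])))
E
```

```text
[0.60155704 0.2027705  0.33141378] [-5.69956765e-01 -3.08926262e+00 -5.08462359e-04] 1.75
[324.52252681 219.29117364]
```

View pics/w1.png

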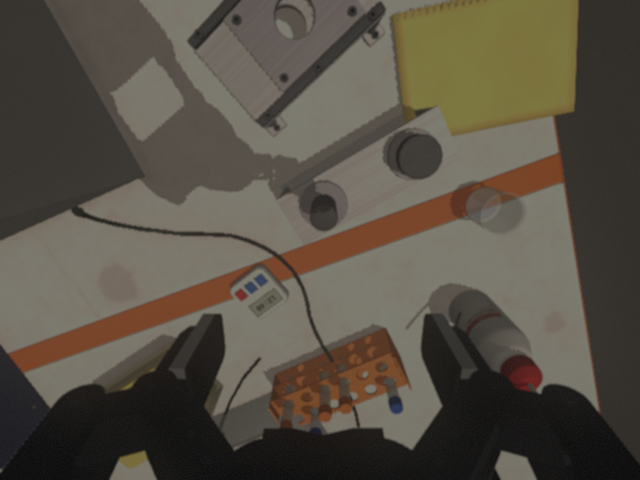

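Wrist view: the drift rod top is near (324,215), close to my prediction of (324,219). The pin is at (415,155) and the stage hole at (295,18). Next I'll refine the rod position from its mask.

```bash
python3 - <<'E'
from rig import env, cams
from h import *
np.set_printoptions(precision=4,suppress=True)
for n,box,th in(("wrist",(295,185,350,250),50),("scene",(355,180,390,228),60),("top",(325,160,372,200),55)):
    d=cams.get_image(n);x0,y0,x1,y1=box;g=cv2.GaussianBlur(d["img"],(3,3),0)[y0:y1,x0:x1].max(2)
    m=(g<th).astype(np.uint8);k,l,st,c=cv2.connectedComponentsWithStats(m);i=1+st[1:,4].argmax();x,y,w,h,_=st[i]
    print(n,x+x0,x+w+x0,y+y0,y+h+y0,np.percentile(g,[5,50,95]))
    a=np.arange(0,6.28,.1)
    for p in((.606,.202),):
        C=np.array([proj(d,np.array([p[0]+.014*np.cos(t),p[1]+.014*np.sin(t),z])) for z in(.093,.148) for t in a]);print(" pred",C.min(0),C.max(0))
E
```

```text
wrist 311 334 196 212 [ 45. 101. 123.]
 pred [309.6449 194.1423] [338.5591 233.3268]Traceback (most recent call last):
  File "<stdin>", line 6, in <module>
ValueError: attempt to get argmax of an empty sequence
```

```bash
python3 - <<'E'
from rig import env, cams
from h import *
np.set_printoptions(precision=1,suppress=True)
for n,box in(("wrist",(295,185,350,250)),("scene",(355,180,390,228)),("top",(325,160,372,200))):
    d=cams.get_image(n);x0,y0,x1,y1=box;g=cv2.GaussianBlur(d["img"],(3,3),0)[y0:y1,x0:x1].max(2)
    for th in(55,65,75):
        m=(g<th).astype(np.uint8);k,l,st,c=cv2.connectedComponentsWithStats(m)
        if k<2: continue
        i=1+st[1:,4].argmax();x,y,w,h,_=st[i];print(n,th,x+x0,x+w+x0,y+y0,y+h+y0)
    a=np.arange(0,6.28,.1);C=np.array([proj(d,np.array([.606+.014*np.cos(t),.202+.014*np.sin(t),z])) for z in(.093,.148) for t in a]);print(" pred",C.min(0),C.max(0))
    cv2.imwrite(f"pics/z_{n}.png",d["img"][y0:y1,x0:x1])
z=[cv2.resize(cv2.copyMakeBorder(cv2.imread(f"pics/z_{n}.png"),0,0,0,0,0),(260,300),interpolation=cv2.INTER_CUBIC) for n in("wrist","scene","top")]
cv2.imwrite("pics/z.png",cv2.convertScaleAbs(np.hstack(z),alpha=1.6))
E
```

```text
wrist 55 310 335 195 214
wrist 65 308 336 195 230
wrist 75 299 337 185 231
 pred [309.4 194.2] [338.2 233.4]
scene 65 365 372 195 221
scene 75 365 380 193 223
 pred [362.7 188.6] [381. 224.]
top 55 352 367 173 197
top 65 328 367 172 200
top 75 327 367 172 200
 pred [335.1 166. ] [353.5 190.6]
```

View pics/z.png

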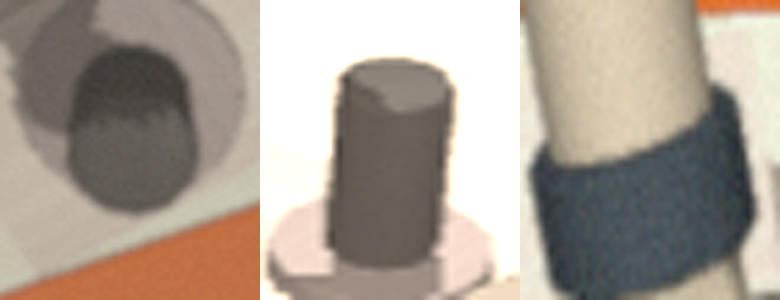

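Rod confirmed at about (0.605, 0.2015), with wrist and scene views agreeing within about 1.5 mm. The top view is now blocked by the arm. Next: descend and grip.

shift_gripper(
  steps=[
    [0, 0, 0, -0.0036, 0, 0.05, 1],
    [0, 0, 0, -0.0036, 0, 0.1, 1],
    [0, 0, 0, -0.0036, 0, 0.15, 1],
    [0, 0, 0, -0.0036, 0, 0.19, 1],
    [0, 0, 0, -0.0036, 0, 0.215, 1],
    [0, 0, 0, -0.0036, 0, 0.229, 1],
    [0, 0, 0, -0.0036, 0, 0.229, 1],
    [0, 0, 0, -0.0036, 0, 0.229, 0.1],
    [0, 0, 0, -0.0036, 0, 0.229, 0],
    [0, 0, 0, -0.0036, 0, 0.229, 0],
    [0, 0, 0, -0.0036, 0, 0.229, 0],
    [0, 0, 0, -0.0036, 0, 0.229, 0],
    [0, 0, 0, -0.0036, 0, 0.229, 0],
    [0, 0, 0, -0.0036, 0, 0.229, 0],
  ],
  squeeze=60,
)

```text
time_s: 3.75
ee_pos: [0.6059, 0.201, 0.1033]
tcp_rot: [0.571, 3.088, 0.001]
wrist_force: [0.9, 0.7, 5.7]
width: 0.314
grip_force: 59.6
```

shift_gripper(
  steps=[
    [0, 0, 0, 0, 0, -0.02, 0],
    [0, 0, 0, 0, 0, -0.05, 0],
    [0, 0, 0, 0, 0, -0.09, 0],
    [0, 0, 0, 0, 0, -0.13, 0],
    [0, 0, 0, 0.02, 0, -0.15, 0],
    [0, 0, 0, 0.06, -0.015, -0.16, 0],
    [0, 0, 0, 0.09, -0.03, -0.16, 0],
    [0, 0, 0, 0.1, -0.037, -0.16, 0],
    [0, 0, 0, 0.1, -0.037, -0.16, 0],
  ],
)

```text
time_s: 4.88
ee_pos: [0.498, 0.202, 0.262]
tcp_rot: [-0.571, -3.089, 0.0]
wrist_force: [1.1, 0.1, -3.7]
width: 0.31
grip_force: 60.1
```

```bash
python3 - <<'E'
from rig import env, cams
from h import *
d=cams.get_image("wrist");cv2.imwrite("pics/w2.png",d["img"]);s=env.read_state();print(s['ee_pos'],s['tcp_rot'],s['wrist_force'])
print(proj(d,np.array([.4205,.2408,.079])),proj(d,np.array([.425,.230,.07])))
E
```

```text
[0.49868104 0.20198245 0.26182112] [-5.71186878e-01 -3.08893118e+00  4.33545620e-04] [ 0.40550811 -0.17201386 -3.37740938]
[332.98948552 120.08864122] [323.34745752 129.52317728]
```

View pics/w2.png

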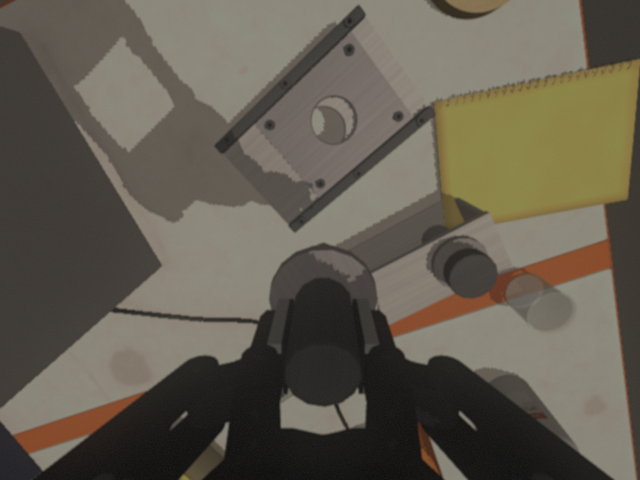

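Wrist view: the drift is held and upright. The carriage hole at (334,120) matches my prediction of (333,120.1), and the collar spans columns 272–376 with its top edge at row 244. I still need the base hole centre from its visible edge, and the drift's offset in the hand.

```bash
python3 - <<'E'
from rig import env, cams
from h import *
from scipy.optimize import least_squares
np.set_printoptions(precision=4,suppress=True)
T=cams.get_image("top");W=cams.get_image("wrist");s=env.read_state();p=np.array(s['ee_pos'])
t=lambda u,v:(250+(u+.5)/5-.5,235+(v+.5)/5-.5)
E=np.array([ray(T,t(*q),.07)[:2] for q in[(335,248),(334,270),(340,290),(352,315),(380,340)]])
c=np.array([.4205,.2408]);ya=np.radians(109.8);a=np.array([np.cos(ya),np.sin(ya)])
for e in E: print("edge-> d",least_squares(lambda d:np.linalg.norm(e-(c-d[0]*a))-.02,[.0115]).x, end=' ')
print("base@11.5mm",c-.0115*a)
th=np.arange(0,6.28,.05)
for dx in(-.002,0,.002):
    xt=np.array([-.934,.358,0])
    C=np.array([proj(W,p+dx*xt+[.027*np.cos(k),.027*np.sin(k),z]) for z in(-.017,-.009) for k in th]);print("collar",dx,C[:,0].min(),C[:,0].max(),C[:,1].min())
g=W["img"][230:300,255:395].astype(int);print(W["img"][236:252,324].mean(1).astype(int),W["img"][290,262:284].mean(1).astype(int),W["img"][285,366:388].mean(1).astype(int))
E
```

```text
edge-> d [0.0074] edge-> d [0.011] edge-> d [0.0131] edge-> d [0.0131] edge-> d [0.0096] base@11.5mm [0.4244 0.23  ]
collar -0.002 269.3371465442043 378.8904530899133 251.25224240069082
collar 0 269.1286840240014 379.10414844864385 247.4086391685304
collar 0.002 268.9186087129516 379.3194971284848 243.5351366434988
[134 133 133 134 135 127 108  77  57  53  54  55  56  63  81  95] [131 131 132 134 134 133 131 118  92  74  70  71  70  70  69  67  68  68
  68  68  69  69] [ 66  67  69  68  68  66  67  65  69  88 113 122 124 122 122 123 122 124
 123 123 124 124]
```

shift_gripper(
  steps=[
    [0, 0, 0, 0.03, 0, 0, 0],
    [0, 0, 0, 0.06, 0, 0, 0],
    [0, 0, 0, 0.077, 0, 0.02, 0],
    [0, 0, 0, 0.077, 0, 0.05, 0],
    [0, 0, 0, 0.077, 0, 0.08, 0],
    [0, 0, 0, 0.077, 0, 0.08, 0],
    [0, 0, 0, 0.077, 0, 0.08, 0],
  ],
)

```text
time_s: 5.9
ee_pos: [0.4276, 0.2296, 0.1833]
tcp_rot: [0.572, 3.088, 0.001]
wrist_force: [-0.0, 0.2, -2.6]
width: 0.31
grip_force: 60.1
```

```bash
python3 - <<'E'
from rig import env, cams
from h import *
s=env.read_state();print(s['ee_pos'],s['wrist_force'])
a=cams.get_image("wrist")["img"][100:400,200:450];d=cams.get_image("scene");b=d["img"][150:300,200:325]
c=np.hstack([cv2.resize(a,(333,400)),cv2.resize(b,(333,400),interpolation=cv2.INTER_CUBIC)]);cv2.imwrite("pics/w3.png",cv2.convertScaleAbs(c,alpha=1.3))
p=np.array(s['ee_pos'])+.002*np.array([-.934,.358,0]);
for z in (-.086,-.041,-.017): print((proj(d,p+[0,0,z])-[200,150])*2.667+[333,0])
E
```

```text
[0.42759799 0.22960358 0.18334038] [-0.01902135  0.19361311 -2.58650541]
[537.91198933 267.39999677]
[533.55447605 208.40301993]
[531.09585998 175.11547591]
```

View pics/w3.png

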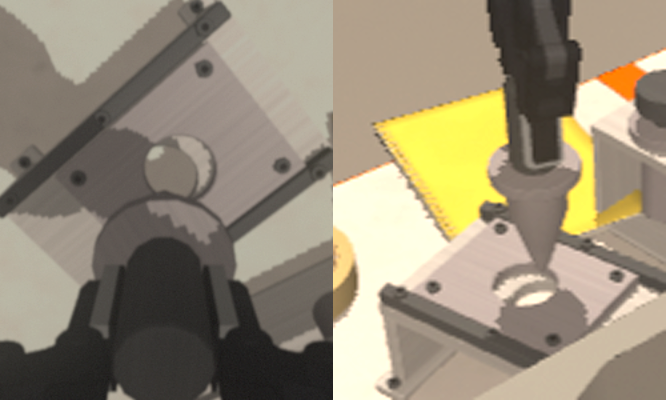

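Scene crop: the tip is at about (541,269), over the near part of the hole and clear of the carriage edge. Wrist crop: the base hole crescent is ahead of the collar. I'll correct 1.3 mm along tool x and start lowering.

shift_gripper(
  steps=[
    [0, 0, 0, 0.0013, 0, 0.01, 0],
    [0, 0, 0, 0.0013, 0, 0.02, 0],
    [0, 0, 0, 0.0013, 0, 0.03, 0],
    [0, 0, 0, 0.0013, 0, 0.035, 0],
    [0, 0, 0, 0.0013, 0, 0.04, 0],
    [0, 0, 0, 0.0013, 0, 0.04, 0],
    [0, 0, 0, 0.0013, 0, 0.04, 0],
  ],
  squeeze=100,
)

```text
time_s: 6.88
ee_pos: [0.4257, 0.2303, 0.1422]
tcp_rot: [-0.571, -3.089, -0.001]
wrist_force: [-0.2, 4.8, -3.7]
width: 0.302
grip_force: 98.4
```

shift_gripper(
  steps=[
    [0, 0, 0, 0, 0, 0.005, 0],
    [0, 0, 0, 0, 0, 0.01, 0],
    [0, 0, 0, 0, 0, 0.015, 0],
    [0, 0, 0, 0, 0, 0.02, 0],
    [0, 0, 0, 0, 0, 0.02, 0],
    [0, 0, 0, 0, 0, 0.02, 0],
  ],
)

```text
time_s: 7.62
ee_pos: [0.4256, 0.2298, 0.1213]
tcp_rot: [-0.571, -3.088, 0.001]
wrist_force: [1.1, 3.7, -5.1]
width: 0.308
grip_force: 98.5
```

shift_gripper(
  steps=[
    [0, 0, 0, 0, 0, 0.003, 0],
    [0, 0, 0, 0, 0, 0.006, 0],
    [0, 0, 0, 0, 0, 0.009, 0],
    [0, 0, 0, 0, 0, 0.012, 0],
    [0, 0, 0, 0, 0, 0.012, 0],
    [0, 0, 0, 0, 0, 0.012, 0],
  ],
)

```text
time_s: 8.38
ee_pos: [0.4257, 0.2299, 0.1098]
tcp_rot: [-0.571, -3.089, 0.001]
wrist_force: [0.9, 4.2, -6.3]
width: 0.304
grip_force: 98.6
```

shift_gripper(
  steps=[
    [0, 0, 0, 0, 0, 0.003, 0],
    [0, 0, 0, 0, 0, 0.006, 0],
    [0, 0, 0, 0, 0, 0.009, 0],
    [0, 0, 0, 0, 0, 0.012, 0],
    [0, 0, 0, 0, 0, 0.012, 0],
    [0, 0, 0, 0, 0, 0.012, 0],
  ],
)

```text
time_s: 9.12
ee_pos: [0.4255, 0.2297, 0.0977]
tcp_rot: [-0.572, -3.089, 0.001]
wrist_force: [0.4, 2.5, -5.2]
width: 0.304
grip_force: 98.7
```

shift_gripper(
  steps=[
    [0, 0, 0, 0, 0, 0.001, 0],
    [0, 0, 0, 0, 0, 0.002, 0],
    [0, 0, 0, 0, 0, 0.003, 0],
    [0, 0, 0, 0, 0, 0.003, 0],
    [0, 0, 0, 0, 0, 0.003, 0],
  ],
)

```text
time_s: 9.75
ee_pos: [0.4258, 0.2298, 0.0973]
tcp_rot: [0.571, 3.088, 0.0]
wrist_force: [-4.7, -0.4, 8.0]
width: 0.308
grip_force: 99.7
```

Contact at TCP z = 0.0973, which puts the tip at 10 mm. That is the home depth. I'll press slightly more to confirm it is seated.

shift_gripper(
  steps=[
    [0, 0, 0, 0, 0, 0.001, 0],
    [0, 0, 0, 0, 0, 0.002, 0],
    [0, 0, 0, 0, 0, 0.002, 0],
    [0, 0, 0, 0, 0, 0.002, 0],
  ],
)

```text
time_s: 10.25
ee_pos: [0.4258, 0.2299, 0.0973]
tcp_rot: [0.571, 3.087, 0.001]
wrist_force: [-9.5, -1.7, 16.1]
width: 0.309
grip_force: 100.7
```

shift_gripper(
  steps=[
    [0, 0, 0, 0, 0, -0.003, 0],
    [0, 0, 0, 0, 0, -0.003, 0],
    [0, 0, 0, 0, 0, -0.003, 0.6],
    [0, 0, 0, 0, 0, -0.003, 0.9],
    [0, 0, 0, 0, 0, -0.003, 0.9],
    [0, 0, 0, 0, 0, -0.003, 0.9],
    [0, 0, 0, 0, 0, -0.003, 0.9],
    [0, 0, 0, 0, 0, -0.02, 0.9],
    [0, 0, 0, 0, 0, -0.05, 0.9],
    [0, 0, 0, 0, 0, -0.09, 0.9],
    [0, 0, 0, 0, 0, -0.13, 0.9],
    [0, 0, 0, -0.05, 0, -0.15, 0.9],
    [0, 0, 0, -0.1, 0, -0.15, 0.9],
    [0, 0, 0, -0.12, 0, -0.15, 0.9],
    [0, 0, 0, -0.12, 0, -0.15, 0.9],
    [0, 0, 0, -0.12, 0, -0.15, 0.9],
  ],
)

```text
time_s: 12.25
ee_pos: [0.5373, 0.1874, 0.2441]
tcp_rot: [0.571, 3.089, 0.001]
wrist_force: [-0.1, 1.1, 0.7]
width: 0.901
grip_force: 0.0
```

```bash
python3 - <<'E'
from rig import env, cams
from h import *
a=cams.get_image("wrist")["img"][0:240,200:450];b=cams.get_image("scene")["img"][150:300,200:325]
c=np.hstack([cv2.resize(a,(390,375)),cv2.resize(b,(390,468),interpolation=cv2.INTER_CUBIC)[:375]]);cv2.imwrite("pics/w4.png",cv2.convertScaleAbs(c,alpha=1.3))
E
```

```text
(no output)
```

View pics/w4.png

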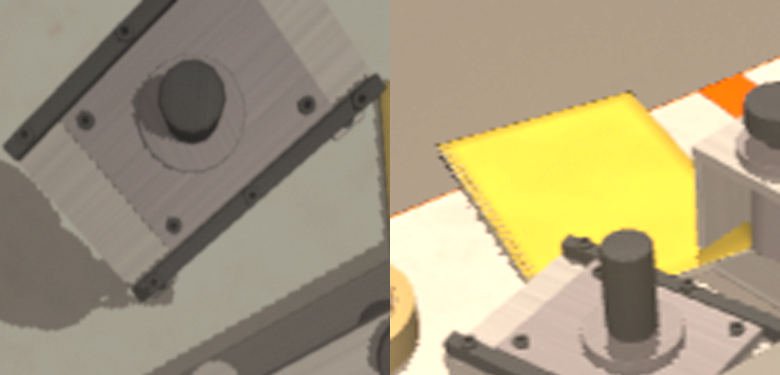

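The drift stands upright with its collar (rim around (190,112) in the wrist crop) flush on the carriage. The carriage is centred between the rail ends, the pin is still in the rack, and the gripper is clear.

```bash
python3 -c "
from rig import env, cams
print(env.job_done())"
```

```text
the job is handed in; nothing more can be done
None
```

The job is handed in at about 12 s: the drift stands upright with its collar flush, the carriage is drawn into line, the gripper has let go, and the blunt pin is still in the rack.

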